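# Seat the keyed drive collar on the sprung spindle

### The job

Pick up the steel collar and fit it over the upright spindle of the stand, then, pressing it lightly, turn it until the tab in its bore drops into the spindle's keyway and the collar lies fully home, flat on the spindle's seat; then let go of it. The spindle is sprung: never press it down as far as its stop, and do not force the collar.

Things in the scene. Friction and masses are not known exactly. Their poses are not given: they have to be found in the camera images.
- collar_center (a point): Centre (half-way up) of the loose steel collar, standing on the bench. 30 mm high, about 180 g, 54 mm in diameter with two flats 46 mm apart over its full height facing its own +y and -y: grip it there. A 36.6 mm bore runs through along its z. Tab end (its +z) up at the start and to stay up.
- collar_tab (a point): Inner end of the collar's tab (key), 22 mm above the collar's underside: on the collar's own -x side, 10.5 mm from its axis. The tab is 5 mm wide and fills only the top 8 mm of the height, reaching from the bore wall inward; below it the bore is plain for 22 mm.
- seat_face (a point): Centre of the spindle's flat seat, a 52 mm disc 44 mm above the bench; sinks with the spring. A 34 mm shaft stands on it with a 6.6 mm wide, 8 mm deep keyway down its full length. The keyway faces this point's own -x give or take 43 degrees; the exact angle changes each time and is not measured. The shaft does not turn under loads below 2 N m.
- shaft_top (a point): Centre of the shaft's top face, 33 mm above the seat (77 mm above the bench), edge bevelled 2 mm. The collar slides down over it until its underside is 11 mm above the seat, where the tab lands on this face; once the tab is over the keyway (within about 5 degrees) it can drop the last 11 mm to the seat.
- spindle_seat (a joint): How far seat and shaft are pressed down on their spring, m: 0 free, 0.008 at the hard stop. They begin to sink at about 2.5 N of downward push, then 1 mm for each further 2.5 N (about 22 N at the stop).
- stand: The fixed stand: aluminium footplate 104 x 84 x 8 mm carrying a grey barrel, the seat and the shaft, 77 mm high in all. Origin at the centre of its underside, straight below the seat; x and y along the plate's long and short sides.
Mind the look-alikes: they are no part of the job. There is more than one size of the part that bears collar_center; the job needs the largest.

How it is judged:
By the outcome, as a careful person would: the job done as asked, in the order asked, and still so for the second after the job is handed in, with the robot touching nothing.
It also fails if it takes over 67 s, if anything falls off the work surface, if the arm or the gripper's body presses on something with over 40 N, if the wrist force passes 120 N, or if a joint passes its speed limit or range.

### The arm

A 7-joint arm with a two-finger parallel gripper is mounted at the origin on the work surface; the furniture and walls round the work are solid. World frame = base frame: x ahead of the robot, y to its left, z up, the work surface at z = 0. Lengths are in m, angles in rad, forces in N, time in s.
With the tool pointing down it reaches from about 0.425 to 0.925 m from the base axis. Payload 6.8 kg.
Tool frame: the origin (TCP) lies on the centre line of the jaws, within the pads' length; the fingertips stand 14 mm ahead of it and the grasp point (between the pads) lies 5 mm behind it (r.nose_length is the distance from the TCP to the fingertips, in m); z points along the fingers, y is the direction in which the jaws open and shut (so a half turn about z gives the same grasp; the last joint's range is limited). The gripper opens to 85 mm and grips with 20 to 120 N. Pads are 22 mm wide; open, the fingers measure 114 mm over their backs; the gripper's body (76 mm by 85 mm) begins 54 mm behind the grasp point. The pads swing forward as they close: fully open they stand 13 mm farther back than shut.
Start: joints at [1.159, 0.477, 0.022, 1.555, -0.011, 1.109, -0.083], TCP at [0.202, -0.644, 0.245] pointing down, gripper open.
Joint ranges: [-2.96, 2.96], [-0.34, 2.1], [-1.41, 1.46], [0.24, 2.44], [-1.37, 4.51], [0.17, 1.92], [-2.96, 2.96]. Speed limits (rad/s): [2.39, 2.39, 3.14, 3.14, 3.14, 3.14, 3.14].

### API

Orientations are given as a rotation vector (axis times angle).
In Python, from bench import r, imaging, look_for, outline_of gives the robot as it stands. The module is installed in compiled form; this text tells all that it offers.
- The arm moves only by the tool carry_out, never from a script. Its arguments are lists of equal length, an entry for each row: "offset": the shift along the tool's x, y, z as a fraction of full scale, a list of three; "turn": the turn, a rotation vector about the tool's x, y, z as a fraction of full scale, a list of three. A call has 1 to 8 rows; each row is the pose to reach, as a shift and turn from the pose commanded when the call began, along the tool's axes at that moment; what a row does not reach only later rows make up. Full scale, the value 1, is 0.5 m for a shift and 1.5 rad for a turn. A row lasts 1/10 s, in which the tool goes at most 50 mm and 8.59 degrees, less where a joint would pass 70% of its speed; a pose out of reach is approached as far as the arm can. A call with a number of a shift or a turn outside -1 to 1 is refused whole. A call with a gripper value outside its range is refused whole. "hand" is the closure, from 0 (fully open) to 1 (shut), set as the call begins (left out, the last holds). The fingers move at their own pace and stop on an object; "force" is the grip in N (left out, the last holds). Time passes only in rows, so rows that repeat a pose let the fingers close. It gives the time, the measured TCP pose, the force and the opening at its end, in the units of the state.
- r.get_obs(): the state, without advancing time (a new reading comes with each control period).
- imaging.grab_frame(name): name is "scene" or "side" or "wrist"; returns a dict with "pixels" (384x512x3 uint8, red, green, blue), "fx", "fy", "cx", "cy" (pixels), "k1" (the pictures are not rectified: a ray, as slopes to the right and down, at radius r is drawn at 1 + k1 r^2 times it, then the intrinsics apply), "R" (3x3) and "t" (3): a world point X has camera coordinates R X + t. Camera axes: x right, y down, z forward; pixel columns grow to the right and rows downward; lengths in m; the calibration is good to about 2 mm. A picture is of the moment at which its call begins. There is no depth.
- r.hand_in(): hands the job in, once; it reports no verdict.
Trained networks look in the newest picture that a camera, given by its name, has taken for a name from the list of things; names that differ only in an ending like _2 or _b are one class to them, and where a whole thing is asked for, a point or a joint stands for the part that bears it (a point fixed in the world has none). Each returns a list of dicts, best first, with "score" (0 to 1); they miss things now and then, are a little off and sometimes report something else, mostly with a low value. They report only what shows in the picture. A call takes as long as a camera call. They do not tell look-alikes from the thing itself.
- look_for(query, camera): "xyz" ([x, y, z] in m, in the coordinates of the camera as it stood for that picture, good to about 4 mm: the middle of the surface that is visible of it).
- outline_of(query, camera): "region" (384x512 bool, what is visible of it).
The state is a dict: "clock": time; "joints": joint angles; "qvel": joint speeds; "tau": joint torques, N m; "tcp_pos": TCP position; "orientation": TCP orientation; "contact_force": force on the tool from outside, world axes, zero at the start; "moment": the same for the moment, N m; "grip_width": finger opening in m.
Only numpy, scipy, OpenCV 4.12 (cv2) and the standard library are available. Lean on these libraries where they do the work, as an engineer would, in place of code of your own. Each camera call takes 0.05 s, during which the arm holds its last target. There are 200 camera calls.

## Working session

There is one attempt and no reset: what is moved stays moved. The work goes in short steps, Python scripts to look and compute and a tool call to move; the robot and the scene stay as the last step left them, time stands still between calls to the robot, and variables do not carry over. Pictures are saved under pics/ and viewed, about 8 in all and at most 12, crops included, and the job is handed in when it is done.

Besides the shell and the picture viewer there is one more tool, called after "Emit:" by a JSON object that holds its "fn" and its "kwargs", one argument or row to a line. carry_out: Moves the arm, as the interface text tells. Shift numbers are shares of 0.5 m and turn numbers shares of 1.5 rad, none past 1 either way. Its arguments: {"type":"object","properties":{"offset":{"type":"array","items":{"type":"array","items":{"type":"number","minimum":-1,"maximum":1}}},"turn":{"type":"array","items":{"type":"array","items":{"type":"number","minimum":-1,"maximum":1}}},"hand":{"type":"number"},"force":{"type":"number"}},"required":["offset","turn"]}

```bash
mkdir -p pics; cat > h.py <<'E'
import numpy as np, cv2
from scipy.spatial.transform import Rotation as Ro
from bench import r, imaging, look_for, outline_of
def toW(f,p): return f["R"].T@(np.asarray(p)-f["t"])
def proj(f,X):
    c=f["R"]@np.asarray(X)+f["t"]; s=c[:2]/c[2]; s=s*(1+f["k1"]*(s@s))
    return np.array([s[0]*f["fx"]+f["cx"],s[1]*f["fy"]+f["cy"]])
def plane(f,u,v,z):
    d=np.array([(u-f["cx"])/f["fx"],(v-f["cy"])/f["fy"]]); s=d.copy()
    for _ in range(20): s=d/(1+f["k1"]*(s@s))
    w=f["R"].T@np.array([s[0],s[1],1]); o=-f["R"].T@f["t"]
    return o+w*(z-o[2])/w[2]
def save(n,im): cv2.imwrite("pics/"+n,cv2.cvtColor(im,cv2.COLOR_RGB2BGR))
E
python3 - <<'E'
from h import *
ims=[]
for c in ["scene","side"]:
    f=imaging.grab_frame(c); im=f["pixels"].copy(); ims.append(im)
    for q in ["collar_center","collar_tab","shaft_top","seat_face","stand"]:
        for d in look_for(q,c)[:5]:
            X=toW(f,d["xyz"]); print(c,q,round(d["score"],2),X.round(3),proj(f,X).round())
save("a.png",cv2.resize(np.vstack(ims),(0,0),fx=.78,fy=.78))
o=r.get_obs();print(o["tcp_pos"],o["orientation"],o["contact_force"],o["grip_width"],o["clock"])
E
```

```text
scene collar_center 0.86 [ 0.495 -0.033  0.021] [200. 217.]
scene collar_center 0.65 [0.511 0.091 0.017] [260. 218.]
scene collar_center 0.62 [0.573 0.019 0.015] [228. 238.]
scene collar_tab 0.85 [ 0.492 -0.03   0.024] [201. 215.]
scene collar_tab 0.78 [0.578 0.016 0.018] [226. 238.]
scene shaft_top 0.68 [0.544 0.202 0.053] [317. 207.]
scene seat_face 0.68 [0.547 0.203 0.05 ] [318. 209.]
scene stand 0.6 [0.545 0.198 0.014] [314. 224.]
side collar_center 0.8 [0.562 0.02  0.024] [239. 235.]
side collar_center 0.67 [0.502 0.085 0.023] [244. 202.]
side collar_center 0.58 [ 0.479 -0.029  0.026] [200. 223.]
side collar_tab 0.76 [0.502 0.086 0.023] [244. 201.]
side collar_tab 0.69 [0.565 0.013 0.03 ] [237. 237.]
side collar_tab 0.57 [ 0.479 -0.027  0.029] [200. 221.]
side shaft_top 0.62 [0.535 0.195 0.06 ] [287. 177.]
side seat_face 0.68 [0.54  0.195 0.058] [289. 178.]
side stand 0.66 [0.539 0.193 0.006] [286. 190.]
[ 0.20195401 -0.64410298  0.24533755] [3.10536807e+00 4.75341388e-01 5.05734416e-05] [-0.91530098  0.4186748   0.04651874] 0.08542258925499412 0.6
```

View pics/a.png

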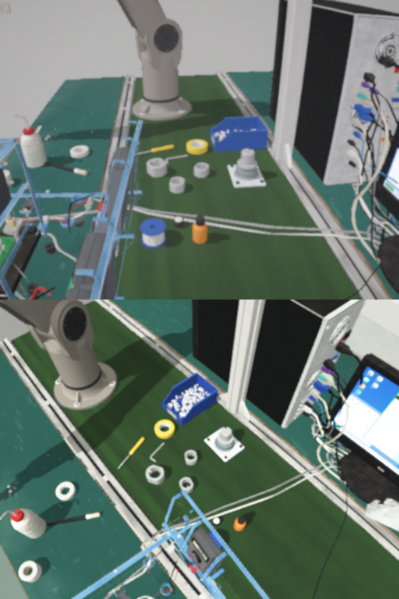

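```bash
python3 - <<'E'
from h import *
f=imaging.grab_frame("scene"); g=imaging.grab_frame("side"); w=imaging.grab_frame("wrist")
a=cv2.resize(f["pixels"][170:300,150:350],(400,260),interpolation=cv2.INTER_CUBIC)
b=cv2.resize(g["pixels"][150:280,170:370],(400,260),interpolation=cv2.INTER_CUBIC)
top=np.hstack([a,b]); bot=np.hstack([cv2.resize(f["pixels"],(400,300)),cv2.resize(w["pixels"],(400,300))])
save("b.png",np.vstack([top,bot]))
C=-w["R"].T@w["t"]; o=r.get_obs(); T=Ro.from_rotvec(o["orientation"]).as_matrix()
print("wristcam in tool",T.T@(C-o["tcp_pos"]),"\n",(w["R"]@T).round(3),w["fx"]); print(T.round(3))
print("camscene",-f["R"].T@f["t"], -g["R"].T@g["t"])
E
```

```text
wristcam in tool [ 0.07743921  0.00083358 -0.12983798] 
 [[ 0.     1.     0.   ]
 [-0.953  0.    -0.301]
 [-0.301 -0.     0.953]] 283.41011988352074
[[ 0.954  0.299  0.   ]
 [ 0.299 -0.954 -0.   ]
 [ 0.     0.    -1.   ]]
camscene [ 1.25991847 -0.02239913  0.48823426] [ 0.85571917 -0.20027089  0.81815072]
```

View pics/b.png

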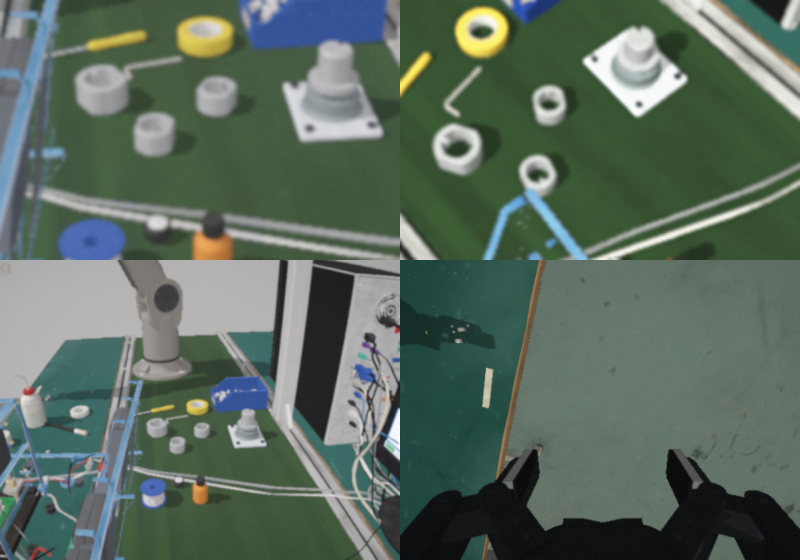

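```bash
python3 - <<'E'
from h import *
f=imaging.grab_frame("scene"); g=imaging.grab_frame("side")
def ray(f,u,v):
    o=-f["R"].T@f["t"]; d=plane(f,u,v,o[2]-.1)-o; return o,d/np.linalg.norm(d)
for A,B in [((179,157),(235,247)),((179,157),(267,332)),((179,157),(220,257))]:
    o1,d1=ray(f,*A);o2,d2=ray(g,*B)
    s,_,_,_=np.linalg.lstsq(np.c_[d1,-d2],o2-o1,rcond=None); p,q=o1+s[0]*d1,o2+s[1]*d2
    print(p.round(3),q.round(3),np.linalg.norm(p-q).round(3))
o,d=ray(f,179,157)
for x in (.9,.8,.7,.6,.5,.4,.3): print((o+d*(x-o[0])/d[0]).round(3))
o=r.get_obs();T=Ro.from_rotvec(o["orientation"]).as_matrix()
print("to [.44,-.03,.45]:",(T.T@(np.array([.46,-.03,.5])-o["tcp_pos"])/.5).round(3))
E
```

```text
[ 0.649 -0.056  0.225] [ 0.649 -0.055  0.225] 0.001
[ 0.783 -0.049  0.282] [ 0.791 -0.115  0.271] 0.068
[ 0.638 -0.057  0.22 ] [ 0.642 -0.083  0.213] 0.027
[ 0.9   -0.042  0.333]
[ 0.8   -0.048  0.29 ]
[ 0.7   -0.054  0.247]
[ 0.6   -0.059  0.203]
[ 0.5   -0.065  0.16 ]
[ 0.4   -0.07   0.117]
[ 0.3   -0.076  0.074]
to [.44,-.03,.45]: [ 0.86  -1.018 -0.509]
```

Emit:
{"fn": "carry_out", "kwargs": {
  "offset": [
    [0,0,-0.1],
    [0,0,-0.2],
    [0,0,-0.3],
    [0,0,-0.4],
    [0.05,-0.1,-0.45],
    [0.15,-0.2,-0.5],
    [0.25,-0.3,-0.5],
    [0.35,-0.38,-0.5]
  ],
  "turn": [
    [0,0,0],
    [0,0,0],
    [0,0,0],
    [0,0,0],
    [0,0,0],
    [0,0,0],
    [0,0,0],
    [0,0,0]
  ]
}}

```text
clock: 1.65
tcp_pos: [0.2773, -0.4679, 0.493]
orientation: [3.103, 0.473, 0.001]
contact_force: [1.3, -0.7, 0.1]
grip_width: 0.0857
```

Emit:
{"fn": "carry_out", "kwargs": {
  "offset": [
    [0.06,-0.07,0],
    [0.12,-0.14,0],
    [0.18,-0.21,0],
    [0.24,-0.28,0],
    [0.31,-0.36,0],
    [0.38,-0.44,0],
    [0.45,-0.52,0.05],
    [0.52,-0.61,0.1]
  ],
  "turn": [
    [0,0,0],
    [0,0,0],
    [0,0,0],
    [0,0,0],
    [0,0,0],
    [0,0,0],
    [0,0,0],
    [0,0,0]
  ]
}}

```text
clock: 2.45
tcp_pos: [0.4259, -0.1215, 0.4525]
orientation: [3.104, 0.475, 0.003]
contact_force: [1.0, -0.8, 0.5]
grip_width: 0.0854
```

Emit:
{"fn": "carry_out", "kwargs": {
  "offset": [
    [0,0,0.1],
    [0,0,0.2],
    [0,0,0.3],
    [0,0,0.3],
    [0,0,0.3]
  ],
  "turn": [
    [0,0,0],
    [0,0,0],
    [0,0,0],
    [0,0,0],
    [0,0,0]
  ]
}}

```text
clock: 2.95
tcp_pos: [0.4254, -0.1235, 0.3033]
orientation: [-3.105, -0.475, 0.0]
contact_force: [0.9, -0.7, 1.1]
grip_width: 0.0852
```

```bash
python3 - <<'E'
from h import *
w=imaging.grab_frame("wrist"); save("c.png",w["pixels"])
for q in ["collar_center","collar_tab","shaft_top","seat_face","stand"]:
    for d in look_for(q,"wrist")[:5]:
        X=toW(w,d["xyz"]); print(q,round(d["score"],2),X.round(4),proj(w,X).round())
o=r.get_obs();print(o["tcp_pos"],o["orientation"],o["joints"].round(2) if hasattr(o["joints"],'round') else o["joints"],o["contact_force"],o["clock"])
E
```

```text
collar_center 0.83 [0.5623 0.0147 0.0229] [188.  26.]
collar_center 0.69 [ 0.4774 -0.0293  0.0315] [204. 101.]
collar_center 0.69 [0.4995 0.0834 0.0243] [127.  59.]
collar_tab 0.93 [0.5641 0.0179 0.0224] [186.  24.]
collar_tab 0.91 [ 0.4793 -0.028   0.0295] [203. 100.]
collar_tab 0.71 [0.5045 0.0821 0.0242] [129.  56.]
collar_tab 0.5 [0.5168 0.1935 0.0478] [34. 15.]
shaft_top 0.74 [0.5198 0.1865 0.0479] [40. 14.]
seat_face 0.88 [0.5177 0.1951 0.0486] [32. 13.]
stand 0.77 [0.5129 0.1853 0.0162] [57. 26.]
[ 0.42623159 -0.12365762  0.30406495] [3.10398254 0.47465923 0.00480294] [ 0.58  0.06 -0.45  1.98  0.03  1.11 -1.15] [0.30354925 0.0857044  0.0605181 ] 3.25
```

View pics/c.png

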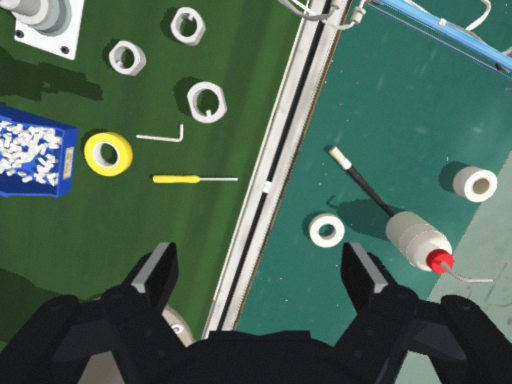

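Emit:
{"fn": "carry_out", "kwargs": {
  "offset": [
    [0.05,-0.05,0.03],
    [0.1,-0.1,0.08],
    [0.15,-0.15,0.16],
    [0.155,-0.148,0.168],
    [0.155,-0.148,0.168],
    [0.155,-0.148,0.168]
  ],
  "turn": [
    [0,0,0],
    [0,0,0],
    [0,0,0],
    [0,0,0],
    [0,0,0],
    [0,0,0]
  ]
}}

```text
clock: 3.85
tcp_pos: [0.4775, -0.0306, 0.2192]
orientation: [3.105, 0.473, 0.002]
contact_force: [-0.7, -0.4, -0.6]
grip_width: 0.0853
```

```bash
python3 - <<'E'
from h import *
w=imaging.grab_frame("wrist"); 
for q in ["collar_center","collar_tab"]:
    for d in look_for(q,"wrist")[:3]:
        X=toW(w,d["xyz"]); print(q,round(d["score"],2),X.round(4),proj(w,X).round())
o=r.get_obs();print(o["tcp_pos"],o["orientation"],o["clock"])
# rectified top-down map at z=0.03: 0.2mm/px 
N=560; c0=np.array([.478,-.03]); m=np.zeros((N,N,2),np.float32)
for i in range(N):
    for j in range(N):
        m[i,j]=proj(w,[c0[0]-(i-N/2)*.0002,c0[1]-(j-N/2)*.0002,.03])
save("d.png",cv2.remap(w["pixels"],m,None,cv2.INTER_CUBIC))
E
```

```text
collar_center 0.89 [ 0.4772 -0.0325  0.033 ] [260. 173.]
collar_center 0.8 [0.5009 0.0877 0.0258] [163. 121.]
collar_center 0.74 [0.5662 0.017  0.0234] [241.  81.]
collar_tab 0.98 [0.5657 0.0202 0.0256] [237.  80.]
collar_tab 0.65 [ 0.4774 -0.0289  0.0268] [257. 171.]
collar_tab 0.56 [0.503  0.0868 0.0235] [165. 119.]
[ 0.47747962 -0.03086978  0.21953078] [3.10472754 0.47168471 0.00324826] 4.0
```

View pics/d.png

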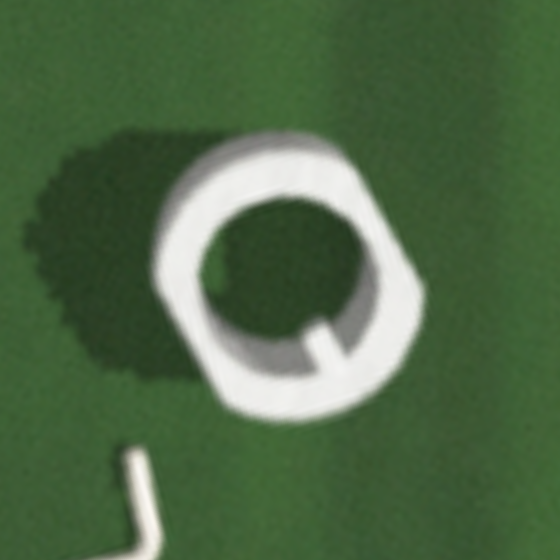

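Emit:
{"fn": "carry_out", "kwargs": {
  "offset": [
    [0,0.002,0.1],
    [-0.001,0.002,0.2],
    [-0.001,0.002,0.28],
    [-0.001,0.002,0.33],
    [-0.001,0.002,0.36],
    [-0.001,0.002,0.392],
    [-0.001,0.002,0.392],
    [-0.001,0.002,0.392]
  ],
  "turn": [
    [0,0,-0.08],
    [0,0,-0.153],
    [0,0,-0.153],
    [0,0,-0.153],
    [0,0,-0.153],
    [0,0,-0.153],
    [0,0,-0.153],
    [0,0,-0.153]
  ]
}}

```text
clock: 4.8
tcp_pos: [0.4773, -0.0313, 0.023]
orientation: [3.03, 0.826, 0.001]
contact_force: [-0.6, -0.2, 0.2]
grip_width: 0.0853
```

```bash
python3 - <<'E'
from h import *
w=imaging.grab_frame("wrist"); save("e.png",w["pixels"])
o=r.get_obs();print(o["tcp_pos"],Ro.from_rotvec(o["orientation"]).as_matrix().round(3),o["contact_force"],r.nose_length,o["clock"])
E
```

```text
[ 0.47765864 -0.03117883  0.0232951 ] [[ 0.862  0.508  0.002]
 [ 0.508 -0.862 -0.   ]
 [ 0.001  0.001 -1.   ]] [ 0.36024298 -0.48824764  1.08360977] 0.014 4.85
```

View pics/e.png

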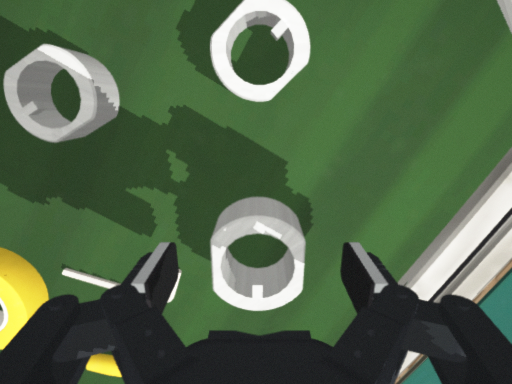

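Emit:
{"fn": "carry_out", "kwargs": {
  "offset": [
    [0,0,0],
    [0,0,0],
    [0,0,0],
    [0,0,0],
    [0,0,0],
    [0,0,0],
    [0,0,0],
    [0,0,0]
  ],
  "turn": [
    [0,0,0],
    [0,0,0],
    [0,0,0],
    [0,0,0],
    [0,0,0],
    [0,0,0],
    [0,0,0],
    [0,0,0]
  ],
  "hand": 1,
  "force": 45
}}

```text
clock: 5.65
tcp_pos: [0.4773, -0.0309, 0.023]
orientation: [3.03, 0.827, 0.001]
contact_force: [-0.9, -0.2, 7.0]
grip_width: 0.045
```

Emit:
{"fn": "carry_out", "kwargs": {
  "offset": [
    [0,0,-0.06],
    [0,0,-0.16],
    [0,0,-0.26],
    [0,0,-0.35],
    [0.03,-0.08,-0.4],
    [0.06,-0.16,-0.44],
    [0.09,-0.25,-0.454],
    [0.119,-0.332,-0.454]
  ],
  "turn": [
    [0,0,0],
    [0,0,0],
    [0,0,0],
    [0,0,0],
    [0,0,0],
    [0,0,0],
    [0,0,0],
    [0,0,0]
  ]
}}

```text
clock: 6.45
tcp_pos: [0.4434, 0.1444, 0.2508]
orientation: [3.03, 0.827, 0.005]
contact_force: [1.5, 0.4, -2.3]
grip_width: 0.0451
```

Emit:
{"fn": "carry_out", "kwargs": {
  "offset": [
    [0,0,0],
    [0,0,0],
    [0,0,0]
  ],
  "turn": [
    [0,0,0],
    [0,0,0],
    [0,0,0]
  ]
}}

```text
clock: 6.75
tcp_pos: [0.4436, 0.1411, 0.2488]
orientation: [3.03, 0.826, -0.002]
contact_force: [-1.7, -0.6, -1.5]
grip_width: 0.0448
```

```bash
python3 - <<'E'
from h import *
w=imaging.grab_frame("wrist"); X=None
for q in ["seat_face","shaft_top","stand","collar_center","collar_tab"]:
    for d in look_for(q,"wrist")[:2]:
        X=toW(w,d["xyz"]); print(q,round(d["score"],2),X.round(4),proj(w,X).round())
o=r.get_obs();print(o["tcp_pos"],o["contact_force"],o["grip_width"],o["clock"])
N=560; c0=np.array([.535,.193]); m=np.zeros((N,N,2),np.float32)
for i in range(N):
    for j in range(N):
        m[i,j]=proj(w,[c0[0]-(i-N/2)*.0002,c0[1]-(j-N/2)*.0002,.077])
save("f.png",np.hstack([cv2.remap(w["pixels"],m,None,cv2.INTER_CUBIC)[:,130:430],cv2.resize(w["pixels"],(480,560))[:, :]]))
E
```

```text
shaft_top 0.69 [0.5293 0.2007 0.0758] [250.  73.]
stand 0.83 [0.5287 0.2059 0.0148] [248.  76.]
collar_center 0.9 [0.5629 0.0185 0.0228] [392. 133.]
collar_center 0.77 [0.4454 0.1412 0.2595] [259. 266.]
collar_tab 0.89 [0.5619 0.0229 0.0247] [389. 132.]
collar_tab 0.74 [0.4478 0.1467 0.2553] [252. 253.]
[0.44383727 0.14171964 0.24910194] [ 0.68786651  0.34912596 -1.54815604] 0.04472961905263285 7.05
```

View pics/f.png

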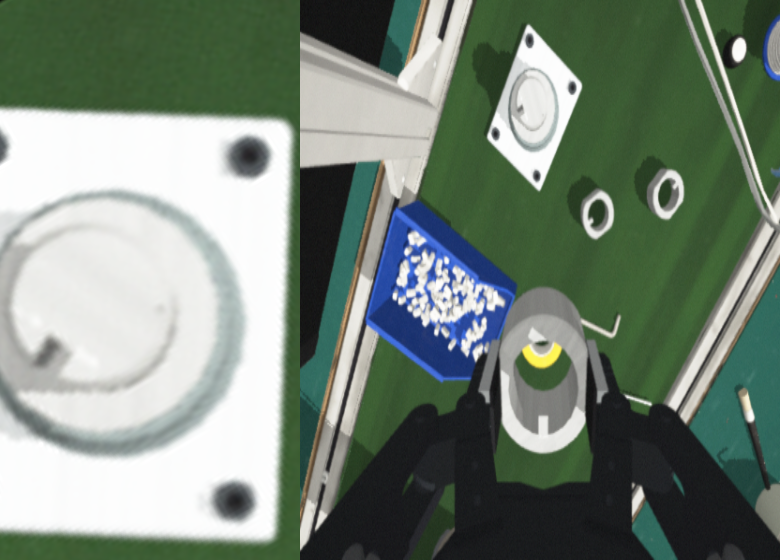

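```bash
python3 - <<'E'
from h import *
w=imaging.grab_frame("wrist"); o=r.get_obs()
for p in [(101,130),(135,105),(108,85),(107,140),(150,50)]: print(p,plane(w,*p,0).round(3))
for p in [(107,140),(72,216),(168,260),(226,195)]: print("bin rim",plane(w,*p,0.06).round(3))
s=imaging.grab_frame("scene"); 
for p in [(360,180),(375,190),(345,150)]: print("scene pillar",plane(s,*p,0).round(3))
print(o["joints"])
# held collar bore: bright top ring
im=w["pixels"]; 
ps=[(190,240),(325,240)]
N=400; T=Ro.from_rotvec(o["orientation"]).as_matrix(); m=np.zeros((N,N,2),np.float32)
for i in range(N):
    for j in range(N):
        m[i,j]=proj(w,o["tcp_pos"]+T@[-(i-N/2)*.0002,(j-N/2)*.0002,-.007])
a=cv2.remap(im,m,None,cv2.INTER_CUBIC)
save("g.png",np.hstack([a,cv2.resize(s["pixels"][60:260,250:450],(400,400))]))
E
```

```text
(101, 130) [0.374 0.343 0.   ]
(135, 105) [0.427 0.316 0.   ]
(108, 85) [0.432 0.356 0.   ]
(107, 140) [0.366 0.331 0.   ]
(150, 50) [0.496 0.326 0.   ]
bin rim [0.389 0.307 0.06 ]
bin rim [0.279 0.311 0.06 ]
bin rim [0.284 0.183 0.06 ]
bin rim [0.4  0.16 0.06]
scene pillar [0.337 0.376 0.   ]
scene pillar [0.394 0.394 0.   ]
scene pillar [0.141 0.401 0.   ]
[ 0.21038369  0.19445814 -0.72485008  1.99343543  0.1521236   1.00723778
 -1.62541973]
```

View pics/g.png

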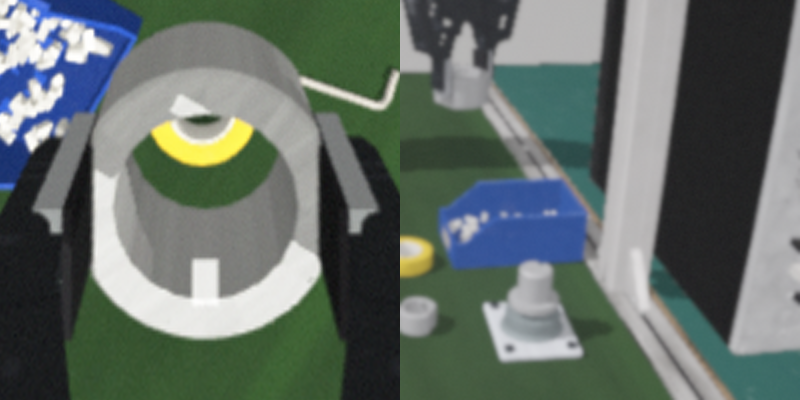

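Emit:
{"fn": "carry_out", "kwargs": {
  "offset": [
    [0.05,0,0],
    [0.1,0,0],
    [0.15,-0.02,0.05],
    [0.2,-0.024,0.1],
    [0.214,-0.024,0.15],
    [0.214,-0.024,0.198],
    [0.214,-0.024,0.198],
    [0.214,-0.024,0.198]
  ],
  "turn": [
    [0,0,0.09],
    [0,0,0.18],
    [0,0,0.27],
    [0,0,0.36],
    [0,0,0.45],
    [0,0,0.55],
    [0,0,0.64],
    [0,0,0.686]
  ]
}}

```text
clock: 7.95
tcp_pos: [0.5292, 0.207, 0.1489]
orientation: [3.043, -0.777, -0.003]
contact_force: [0.3, 0.4, -2.3]
grip_width: 0.045
```

Emit:
{"fn": "carry_out", "kwargs": {
  "offset": [
    [0,0,0],
    [0,0,0],
    [0,0,0]
  ],
  "turn": [
    [0,0,0],
    [0,0,0],
    [0,0,0]
  ]
}}

```text
clock: 8.25
tcp_pos: [0.5299, 0.2071, 0.1504]
orientation: [-3.046, 0.769, -0.0]
contact_force: [1.1, -0.6, -2.7]
grip_width: 0.0451
```

```bash
cat > v.py <<'E'
import sys; from h import *
w=imaging.grab_frame("wrist"); o=r.get_obs(); T=Ro.from_rotvec(o["orientation"]).as_matrix()
print(o["tcp_pos"].round(4),np.degrees(np.arctan2(T[1,0],T[0,0])).round(2),np.round(o["contact_force"],1),np.round(o["moment"],2),o["grip_width"],np.round(o["joints"],2),o["clock"])
def mp(z):  # tool-aligned map on world plane z, up=+tool x, right=+tool y, .2 mm/px
    N=400; m=np.zeros((N,N,2),np.float32)
    for i in range(N):
        for j in range(N):
            p=o["tcp_pos"]+T@[-(i-N/2)*.0002,(j-N/2)*.0002,0]; m[i,j]=proj(w,[p[0],p[1],z])
    return cv2.remap(w["pixels"],m,None,cv2.INTER_CUBIC)
save(sys.argv[1],np.hstack([mp(o["tcp_pos"][2]+.007),mp(.077)]))
E
python3 v.py i.png
```

```text
[0.5299 0.2071 0.1504] -28.35 [ 0.  -0.1 -2.3] [ 0.    0.01 -0.06] 0.04488493929229083 [-0.12  0.45 -0.47  1.88  0.26  0.87 -2.78] 8.3
```

View pics/i.png

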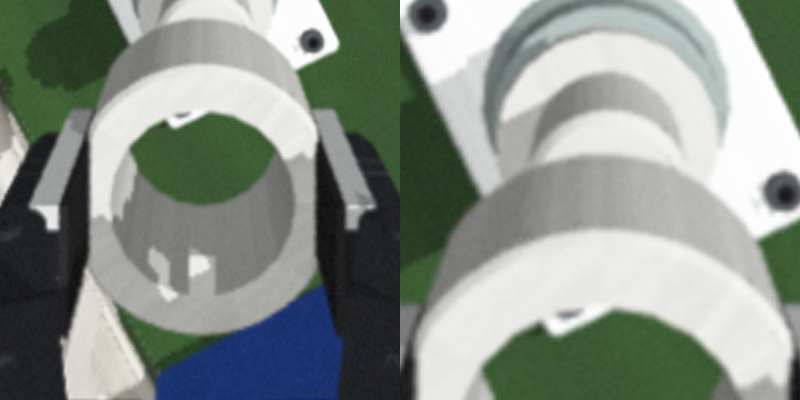

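Emit:
{"fn": "carry_out", "kwargs": {
  "offset": [
    [0,0.07,-0.02],
    [0.03,0.15,-0.02],
    [0.06,0.23,-0.02],
    [0.09,0.31,0],
    [0.11,0.39,0.03],
    [0.134,0.469,0.06],
    [0.134,0.469,0.1],
    [0.134,0.469,0.1]
  ],
  "turn": [
    [0,0,-0.09],
    [0,0,-0.18],
    [0,0,-0.27],
    [0,0,-0.36],
    [0,0,-0.45],
    [0,0,-0.54],
    [0,0,-0.63],
    [0,0,-0.684]
  ]
}}

```text
clock: 9.1
tcp_pos: [0.4752, -0.0332, 0.0983]
orientation: [-3.03, -0.826, 0.006]
contact_force: [-1.1, -0.2, -2.2]
grip_width: 0.0449
```

Emit:
{"fn": "carry_out", "kwargs": {
  "offset": [
    [0,0,0],
    [0,0,0],
    [0,0,0]
  ],
  "turn": [
    [0,0,0],
    [0,0,0],
    [0,0,0]
  ]
}}

```text
clock: 9.4
tcp_pos: [0.4776, -0.0306, 0.1008]
orientation: [3.032, 0.822, 0.002]
contact_force: [0.3, 0.2, -0.5]
grip_width: 0.0451
```

Emit:
{"fn": "carry_out", "kwargs": {
  "offset": [
    [0,0,0.06],
    [0,0,0.11],
    [0,0,0.14],
    [0,0,0.15],
    [0,0,0.153],
    [0,0,0.153]
  ],
  "turn": [
    [0,0,0],
    [0,0,0],
    [0,0,0],
    [0,0,0],
    [0,0,0],
    [0,0,0]
  ]
}}

```text
clock: 10.0
tcp_pos: [0.4778, -0.0308, 0.0244]
orientation: [3.031, 0.823, 0.002]
contact_force: [-0.1, 0.3, -1.8]
grip_width: 0.045
```

Emit:
{"fn": "carry_out", "kwargs": {
  "offset": [
    [0,0,0.001],
    [0,0,0.002],
    [0,0,0.002]
  ],
  "turn": [
    [0,0,0],
    [0,0,0],
    [0,0,0]
  ]
}}

```text
clock: 10.3
tcp_pos: [0.4774, -0.0311, 0.0231]
orientation: [3.032, 0.823, 0.001]
contact_force: [-0.6, -0.1, -1.7]
grip_width: 0.045
```

Emit:
{"fn": "carry_out", "kwargs": {
  "offset": [
    [0,0,0],
    [0,0,0],
    [0,0,0],
    [0,0,0],
    [0,0,0],
    [0,0,0]
  ],
  "turn": [
    [0,0,0],
    [0,0,0],
    [0,0,0],
    [0,0,0],
    [0,0,0],
    [0,0,0]
  ],
  "hand": 0
}}

```text
clock: 10.9
tcp_pos: [0.4771, -0.031, 0.0227]
orientation: [3.032, 0.823, 0.0]
contact_force: [-0.3, -0.3, -0.8]
grip_width: 0.0854
```

Emit:
{"fn": "carry_out", "kwargs": {
  "offset": [
    [0,0,-0.05],
    [0,0,-0.12],
    [0,0,-0.2],
    [0,0,-0.28],
    [0,0,-0.35],
    [0,0,-0.35],
    [0,0,-0.35],
    [0,0,-0.35]
  ],
  "turn": [
    [0,0,0],
    [0,0,0],
    [0,0,0],
    [0,0,-0.1],
    [0,0,-0.2],
    [0,0,-0.3],
    [0,0,-0.4],
    [0,0,-0.5]
  ]
}}

```text
clock: 11.7
tcp_pos: [0.477, -0.0311, 0.1981]
orientation: [2.513, 1.883, 0.0]
contact_force: [0.2, -0.3, 0.4]
grip_width: 0.0854
```

Emit:
{"fn": "carry_out", "kwargs": {
  "offset": [
    [0,0,0],
    [0,0,0],
    [0,0,0],
    [0,0,0],
    [0,0,0],
    [0,0,0],
    [0,0,0],
    [0,0,0]
  ],
  "turn": [
    [0,0,-0.1],
    [0,0,-0.2],
    [0,0,-0.3],
    [0,0,-0.4],
    [0,0,-0.5],
    [0,0,-0.6],
    [0,0,-0.7],
    [0,0,-0.8]
  ]
}}

```text
clock: 12.5
tcp_pos: [0.4769, -0.0311, 0.1977]
orientation: [-1.011, -2.974, 0.001]
contact_force: [0.2, 0.2, -0.7]
grip_width: 0.0852
```

```bash
python3 - <<'E'
from h import *
o=r.get_obs(); T=Ro.from_rotvec(o["orientation"]).as_matrix()
print(o["tcp_pos"],np.degrees(np.arctan2(T[1,0],T[0,0])),np.round(o["joints"],2),o["grip_width"],o["clock"],np.round(o["contact_force"],1))
f=imaging.grab_frame("scene")
for d in look_for("collar_center","scene")[:4]: print(d["score"],toW(f,d["xyz"]).round(3))
E
```

```text
[ 0.47691155 -0.03105854  0.19767828] 142.45895693798906 [ 0.87  0.43 -1.14  2.01  0.47  1.    0.42] 0.08518574085956503 12.5 [ 0.2  0.2 -0.7]
0.65 [0.574 0.019 0.015]
0.65 [0.507 0.088 0.021]
0.57 [ 0.492 -0.032  0.021]
```

Emit:
{"fn": "carry_out", "kwargs": {
  "offset": [
    [0,0,0],
    [0,0,0],
    [0,0,0],
    [0,0,0],
    [0,0,0],
    [0,0,0],
    [0,0,0],
    [0,0,0]
  ],
  "turn": [
    [0,0,-0.1],
    [0,0,-0.2],
    [0,0,-0.3],
    [0,0,-0.4],
    [0,0,-0.5],
    [0,0,-0.6],
    [0,0,-0.7],
    [0,0,-0.79]
  ]
}}

```text
clock: 13.4
tcp_pos: [0.4769, -0.031, 0.1975]
orientation: [0.815, -3.033, -0.0]
contact_force: [0.8, -0.2, -1.3]
grip_width: 0.0853
```

Emit:
{"fn": "carry_out", "kwargs": {
  "offset": [
    [0,0,0],
    [0,0,0]
  ],
  "turn": [
    [0,0,0],
    [0,0,0]
  ]
}}

```text
clock: 13.6
tcp_pos: [0.477, -0.031, 0.1976]
orientation: [0.804, -3.037, 0.0]
contact_force: [-0.2, -0.7, -0.5]
grip_width: 0.0852
```

```bash
python3 - <<'E'
from h import *
o=r.get_obs(); T=Ro.from_rotvec(o["orientation"]).as_matrix()
print(o["tcp_pos"],np.degrees(np.arctan2(T[1,0],T[0,0])),np.round(o["joints"],2),o["grip_width"],o["clock"],np.round(o["contact_force"],1))
w=imaging.grab_frame("wrist")
for d in look_for("collar_center","wrist")[:4]: print(d["score"],toW(w,d["xyz"]).round(4))
N=400; m=np.zeros((N,N,2),np.float32)
for i in range(N):
    for j in range(N):
        p=o["tcp_pos"]+T@[-(i-N/2)*.0002,(j-N/2)*.0002,0]; m[i,j]=proj(w,[p[0],p[1],.03])
save("j.png",cv2.remap(w["pixels"],m,None,cv2.INTER_CUBIC))
E
```

```text
[ 0.47700876 -0.03095006  0.19762135] -150.32507981579147 [ 0.99  0.57 -1.36  2.    0.64  1.1   1.43] 0.08517574543782301 13.6 [-0.2 -0.7 -0.5]
0.97 [0.5605 0.0136 0.0205]
0.89 [ 0.477  -0.0355  0.0296]
0.84 [0.497  0.0826 0.0225]
```

View pics/j.png

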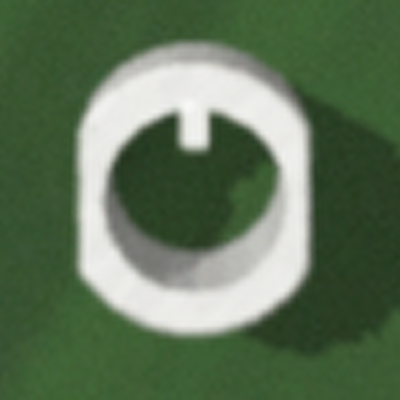

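Emit:
{"fn": "carry_out", "kwargs": {
  "offset": [
    [0,0,0.08],
    [0,0,0.16],
    [0,0,0.22],
    [0,0,0.28],
    [0,0,0.28],
    [0,0,0.28]
  ],
  "turn": [
    [0,0,0],
    [0,0,0],
    [0,0,0],
    [0,0,0],
    [0,0,0],
    [0,0,0]
  ]
}}

```text
clock: 14.3
tcp_pos: [0.4772, -0.0306, 0.0583]
orientation: [0.812, -3.035, -0.001]
contact_force: [0.3, 0.2, 0.7]
grip_width: 0.0855
```

```bash
python3 -c "
from h import *
o=r.get_obs(); print(o['tcp_pos'],o['orientation'],np.round(o['joints'],2))"
```

```text
[ 0.47721912 -0.03055579  0.05825277] [ 8.11840855e-01 -3.03460734e+00 -5.65374157e-04] [ 0.8   0.74 -1.12  2.11  0.89  0.89  1.24]
```

Emit:
{"fn": "carry_out", "kwargs": {
  "offset": [
    [0,0,0.03],
    [0,0,0.06],
    [0,0,0.07],
    [0,0,0.07]
  ],
  "turn": [
    [0,0,0],
    [0,0,0],
    [0,0,0],
    [0,0,0]
  ]
}}

```text
clock: 14.7
tcp_pos: [0.4777, -0.0309, 0.0236]
orientation: [-0.812, 3.034, -0.001]
contact_force: [0.3, 0.2, 0.1]
grip_width: 0.0857
```

Emit:
{"fn": "carry_out", "kwargs": {
  "offset": [
    [0,0,0],
    [0,0,0],
    [0,0,0],
    [0,0,0],
    [0,0,0],
    [0,0,0],
    [0,0,0],
    [0,0,0]
  ],
  "turn": [
    [0,0,0],
    [0,0,0],
    [0,0,0],
    [0,0,0],
    [0,0,0],
    [0,0,0],
    [0,0,0],
    [0,0,0]
  ],
  "hand": 1,
  "force": 45
}}

```text
clock: 15.5
tcp_pos: [0.4776, -0.031, 0.0236]
orientation: [-0.813, 3.034, -0.001]
contact_force: [-1.3, -0.8, 6.6]
grip_width: 0.0452
```

Emit:
{"fn": "carry_out", "kwargs": {
  "offset": [
    [0,0,-0.05],
    [0,0,-0.12],
    [0,0,-0.2],
    [0,0,-0.3],
    [0,0,-0.3]
  ],
  "turn": [
    [0,0,0],
    [0,0,0],
    [0,0,0],
    [0,0,0],
    [0,0,0]
  ]
}}

```text
clock: 16.0
tcp_pos: [0.4803, -0.0298, 0.1782]
orientation: [-0.811, 3.026, -0.004]
contact_force: [1.6, -0.9, -1.7]
grip_width: 0.0453
```

```bash
python3 -c "
from h import *
o=r.get_obs(); print(o['tcp_pos'],o['orientation'],np.round(o['joints'],2))"
```

```text
[ 0.4803262  -0.0298275   0.17820296] [-0.81088735  3.02637379 -0.00398018] [ 0.96  0.59 -1.32  2.02  0.67  1.06  1.41]
```

Emit:
{"fn": "carry_out", "kwargs": {
  "offset": [
    [0,0.05,-0.04],
    [-0.03,0.12,-0.04],
    [-0.1,0.16,-0.04],
    [-0.18,0.18,-0.04],
    [-0.26,0.189,-0.044],
    [-0.34,0.189,-0.044],
    [-0.425,0.189,-0.044],
    [-0.425,0.189,-0.044]
  ],
  "turn": [
    [0,0,0.09],
    [0,0,0.18],
    [0,0,0.27],
    [0,0,0.36],
    [0,0,0.45],
    [0,0,0.54],
    [0,0,0.63],
    [0,0,0.686]
  ]
}}

```text
clock: 16.8
tcp_pos: [0.6167, 0.1607, 0.194]
orientation: [0.79, 3.04, 0.005]
contact_force: [-1.0, -0.2, -2.3]
grip_width: 0.0449
```

Emit:
{"fn": "carry_out", "kwargs": {
  "offset": [
    [0,0,0],
    [0,0,0],
    [0,0,0],
    [0,0,0]
  ],
  "turn": [
    [0,0,0],
    [0,0,0],
    [0,0,0],
    [0,0,0]
  ]
}}

```text
clock: 17.2
tcp_pos: [0.6134, 0.1563, 0.1946]
orientation: [-0.785, -3.042, 0.001]
contact_force: [-0.5, -0.5, -2.0]
grip_width: 0.0446
```

```bash
cat > v2.py <<'E'
import sys; from h import *
w=imaging.grab_frame("wrist"); o=r.get_obs(); T=Ro.from_rotvec(o["orientation"]).as_matrix()
print(o["tcp_pos"].round(4),np.degrees(np.arctan2(T[1,0],T[0,0])).round(2),np.round(o["contact_force"],1),o["grip_width"],np.round(o["joints"],2),o["clock"])
for q in ["shaft_top","seat_face","stand","collar_center"]:
    for d in look_for(q,"wrist")[:2]: print(q,round(d["score"],2),(T.T@(toW(w,d["xyz"])-o["tcp_pos"])).round(4))
def mp(z,x0,N=400,s=.0002):
    m=np.zeros((N,N,2),np.float32)
    for i in range(N):
        for j in range(N):
            p=o["tcp_pos"]+T@[x0-(i-N/2)*s,(j-N/2)*s,0]; m[i,j]=proj(w,[p[0],p[1],z])
    return cv2.remap(w["pixels"],m,None,cv2.INTER_CUBIC)
save(sys.argv[1],np.hstack([mp(o["tcp_pos"][2]+.007,0),mp(.077,float(sys.argv[2]))]))
E
python3 v2.py k.png .1
```

```text
[0.6136 0.1564 0.1947] 151.05 [ 0.6  0.1 -1.5] 0.0452055180112266 [ 0.3   0.64 -0.94  1.66  0.56  1.13  0.27] 17.25
shaft_top 0.84 [ 0.095 -0.003  0.118]
seat_face 0.93 [0.0986 0.0039 0.1179]
stand 0.67 [0.0961 0.0027 0.1824]
collar_center 0.74 [-0.0211 -0.1436  0.1743]
collar_center 0.7 [ 0.0698 -0.1122  0.1695]
```

View pics/k.png

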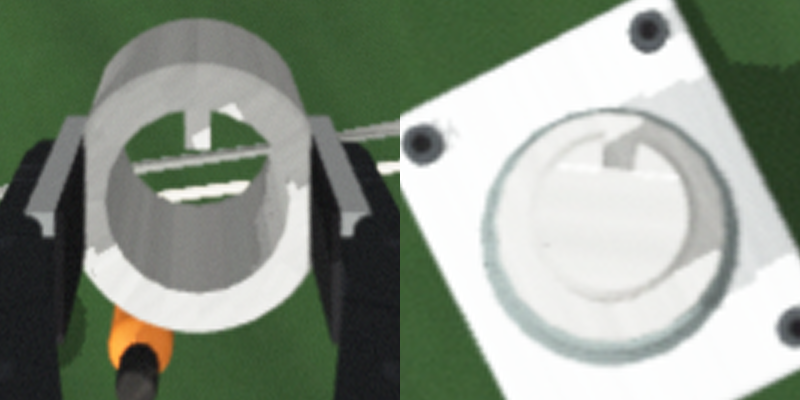

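Emit:
{"fn": "carry_out", "kwargs": {
  "offset": [
    [0.08,0.003,0],
    [0.15,0.006,0],
    [0.193,0.006,0.03],
    [0.193,0.006,0.1],
    [0.193,0.006,0.15],
    [0.193,0.006,0.159],
    [0.193,0.006,0.159],
    [0.193,0.006,0.159]
  ],
  "turn": [
    [0,0,0],
    [0,0,0],
    [0,0,0],
    [0,0,0],
    [0,0,0],
    [0,0,0],
    [0,0,0],
    [0,0,0]
  ]
}}

```text
clock: 18.25
tcp_pos: [0.5317, 0.2072, 0.1166]
orientation: [0.785, 3.04, 0.002]
contact_force: [-0.2, 0.2, -2.1]
grip_width: 0.0453
```

```bash
python3 - <<'E'
from h import *
ims=[]
o=r.get_obs(); print(o["tcp_pos"],o["orientation"],np.round(o["joints"],2),np.round(o["contact_force"],1))
for c,b in (("scene",(270,150,90,90)),("side",(240,110,90,90))):
    f=imaging.grab_frame(c); x,y,w,h=b
    ims.append(cv2.resize(f["pixels"][y:y+h,x:x+w],(400,400),interpolation=cv2.INTER_CUBIC))
    # predicted axis columns at collar bottom & shaft top
    t=o["tcp_pos"]; print(c,"collar axis px",proj(f,[t[0],t[1],t[2]-.0235]).round(1),"shaft est",proj(f,[.5306,.2058,.077]).round(1))
save("l.png",np.hstack(ims))
E
```

```text
[0.53172028 0.20715149 0.1165582 ] [7.85145556e-01 3.04049339e+00 2.41623571e-03] [ 0.2   0.64 -0.91  1.87  0.62  0.94  0.06] [-0.2  0.2 -2.1]
scene collar axis px [319.3 186.9] shaft est [317.9 193.8]
side collar axis px [291.5 164.8] shaft est [290.2 168.7]
```

View pics/l.png

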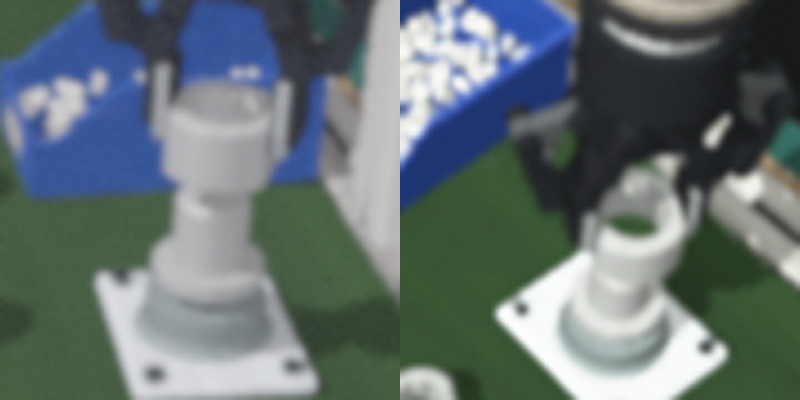

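Emit:
{"fn": "carry_out", "kwargs": {
  "offset": [
    [0,-0.0025,0.01],
    [0,-0.0025,0.022],
    [0,-0.0025,0.026],
    [0,-0.0025,0.03],
    [0,-0.0025,0.034],
    [0,-0.0025,0.038]
  ],
  "turn": [
    [0,0,0],
    [0,0,0],
    [0,0,0],
    [0,0,0],
    [0,0,0],
    [0,0,0]
  ]
}}

```text
clock: 18.95
tcp_pos: [0.5303, 0.2055, 0.0961]
orientation: [-0.785, -3.042, -0.0]
contact_force: [-0.4, 0.4, -1.3]
grip_width: 0.0449
```

Emit:
{"fn": "carry_out", "kwargs": {
  "offset": [
    [0,0,0.006],
    [0,0,0.012],
    [0,0,0.018],
    [0,0,0.024],
    [0,0,0.024]
  ],
  "turn": [
    [0,0,0],
    [0,0,0],
    [0,0,0],
    [0,0,0],
    [0,0,0]
  ]
}}

```text
clock: 19.45
tcp_pos: [0.53, 0.2052, 0.0837]
orientation: [-0.785, -3.041, 0.001]
contact_force: [-0.9, -1.0, -1.8]
grip_width: 0.0448
```

Emit:
{"fn": "carry_out", "kwargs": {
  "offset": [
    [0,0,0.003],
    [0,0,0.006],
    [0,0,0.009],
    [0,0,0.011],
    [0,0,0.011],
    [0,0,0.011]
  ],
  "turn": [
    [0,0,0],
    [0,0,0],
    [0,0,0],
    [0,0,0],
    [0,0,0],
    [0,0,0]
  ]
}}

```text
clock: 20.05
tcp_pos: [0.5303, 0.2054, 0.0787]
orientation: [0.785, 3.042, -0.0]
contact_force: [-0.2, 0.6, -1.3]
grip_width: 0.0452
```

Emit:
{"fn": "carry_out", "kwargs": {
  "offset": [
    [0,0,0.001],
    [0,0,0.002],
    [0,0,0.003],
    [0,0,0.004],
    [0,0,0.004],
    [0,0,0.004]
  ],
  "turn": [
    [0,0,0],
    [0,0,0],
    [0,0,0],
    [0,0,0],
    [0,0,0],
    [0,0,0]
  ]
}}

```text
clock: 20.65
tcp_pos: [0.5306, 0.2059, 0.0768]
orientation: [0.785, 3.042, 0.002]
contact_force: [0.5, 2.2, -1.5]
grip_width: 0.0452
```

Emit:
{"fn": "carry_out", "kwargs": {
  "offset": [
    [0,0,0.001],
    [0,0,0.002],
    [0,0,0.003],
    [0,0,0.003]
  ],
  "turn": [
    [0,0,0],
    [0,0,0],
    [0,0,0],
    [0,0,0]
  ]
}}

```text
clock: 21.05
tcp_pos: [0.5305, 0.206, 0.0753]
orientation: [0.785, 3.042, 0.002]
contact_force: [1.7, 2.9, -1.1]
grip_width: 0.0451
```

```bash
python3 -c "
from h import *
import time
for i in range(3):
    imaging.grab_frame('scene'); o=r.get_obs(); print(o['tcp_pos'].round(4),np.round(o['contact_force'],1),np.round(o['moment'],3))"
```

```text
[0.5305 0.2059 0.0753] [ 1.4  3.1 -2. ] [ 0.813 -0.409 -0.082]
[0.5305 0.2059 0.0754] [ 1.5  3.4 -1. ] [ 0.791 -0.454 -0.031]
[0.5305 0.2059 0.0754] [ 1.7  4.4 -0.7] [ 0.873 -0.351 -0.079]
```

Emit:
{"fn": "carry_out", "kwargs": {
  "offset": [
    [0,0.001,0],
    [0,0.0016,0],
    [0,0.0016,0]
  ],
  "turn": [
    [0,0,0],
    [0,0,0],
    [0,0,0]
  ]
}}

```text
clock: 21.5
tcp_pos: [0.5306, 0.206, 0.0752]
orientation: [-0.785, -3.042, 0.0]
contact_force: [1.8, 2.8, -1.8]
grip_width: 0.045
```

Emit:
{"fn": "carry_out", "kwargs": {
  "offset": [
    [0,0.001,0],
    [0,0.002,0],
    [0,0.002,0],
    [0,0.002,0]
  ],
  "turn": [
    [0,0,0],
    [0,0,0],
    [0,0,0],
    [0,0,0]
  ]
}}

```text
clock: 21.9
tcp_pos: [0.5308, 0.2063, 0.0749]
orientation: [-0.786, -3.041, 0.002]
contact_force: [0.2, 0.4, -1.1]
grip_width: 0.0451
```

```bash
cat > s.py <<'E'
from h import *
F=[];P=[];M=[]
for i in range(3):
    imaging.grab_frame('scene'); o=r.get_obs(); F.append(o['contact_force']);P.append(o['tcp_pos']);M.append(o['moment'])
print(np.mean(P,0).round(4),np.degrees(2*np.arctan2(o['orientation'][1],o['orientation'][0])).round(1),np.mean(F,0).round(1),np.mean(M,0).round(2),np.round(o['joints'][6],2),o['clock'])
E
python3 s.py
```

```text
[0.5309 0.2064 0.0749] -209.0 [-0.5  0.2 -1.5] [ 0.03  0.01 -0.  ] 0.01 22.05
```

Emit:
{"fn": "carry_out", "kwargs": {
  "offset": [
    [0,0,0.001],
    [0,0,0.002],
    [0,0,0.003],
    [0,0,0.004],
    [0,0,0.004]
  ],
  "turn": [
    [0,0,0],
    [0,0,0],
    [0,0,0],
    [0,0,0],
    [0,0,0]
  ]
}}

```text
clock: 22.55
tcp_pos: [0.531, 0.2068, 0.073]
orientation: [-0.785, -3.042, 0.001]
contact_force: [-0.0, -0.8, -1.6]
grip_width: 0.0447
```

```bash
python3 s.py
```

```text
[0.531  0.2067 0.0731] -209.0 [-0.5 -1.1 -2.6] [-0.18  0.12  0.  ] 0.01 22.7
```

Emit:
{"fn": "carry_out", "kwargs": {
  "offset": [
    [0,0,0.002],
    [0,0,0.004],
    [0,0,0.006],
    [0,0,0.006]
  ],
  "turn": [
    [0,0,0],
    [0,0,0],
    [0,0,0],
    [0,0,0]
  ]
}}

```text
clock: 23.1
tcp_pos: [0.531, 0.2068, 0.07]
orientation: [-0.785, -3.042, 0.001]
contact_force: [-2.1, -1.3, -1.7]
grip_width: 0.0448
```

```bash
python3 s.py
```

```text
[0.531  0.2068 0.07  ] -209.0 [-1.7 -1.6 -2.5] [-0.34  0.28  0.01] 0.01 23.25
```

Emit:
{"fn": "carry_out", "kwargs": {
  "offset": [
    [0,-0.0006,0],
    [0,-0.0006,0.002],
    [0,-0.0006,0.004],
    [0,-0.0006,0.005],
    [0,-0.0006,0.005]
  ],
  "turn": [
    [0,0,0],
    [0,0,0],
    [0,0,0],
    [0,0,0],
    [0,0,0]
  ]
}}

```text
clock: 23.75
tcp_pos: [0.531, 0.2067, 0.0677]
orientation: [-0.785, -3.042, 0.0]
contact_force: [-2.1, -1.0, -1.1]
grip_width: 0.0452
```

```bash
python3 s.py
```

```text
[0.531  0.2067 0.0677] 151.1 [-1.3 -1.7 -1.1] [-0.3   0.32  0.03] 0.01 23.9
```

Emit:
{"fn": "carry_out", "kwargs": {
  "offset": [
    [0,0,0.001],
    [0,0,0.002],
    [0,0,0.002]
  ],
  "turn": [
    [0,0,0],
    [0,0,0],
    [0,0,0]
  ]
}}

```text
clock: 24.2
tcp_pos: [0.531, 0.2067, 0.0669]
orientation: [0.785, 3.042, -0.0]
contact_force: [-2.9, -1.8, 1.7]
grip_width: 0.0448
```

```bash
python3 s.py
```

```text
[0.531  0.2067 0.0669] 151.0 [-2.3 -2.1  2.3] [-0.49  0.59 -0.04] 0.0 24.35
```

Emit:
{"fn": "carry_out", "kwargs": {
  "offset": [
    [0,0,0],
    [0,0,0],
    [0,0,0],
    [0,0,0],
    [0,0,0],
    [0,0,0]
  ],
  "turn": [
    [0,0,0],
    [0,0,0],
    [0,0,0],
    [0,0,0],
    [0,0,0],
    [0,0,0]
  ],
  "hand": 0
}}

```text
clock: 24.95
tcp_pos: [0.5311, 0.2068, 0.0667]
orientation: [0.785, 3.042, 0.0]
contact_force: [0.3, 0.5, -0.3]
grip_width: 0.0851
```

Emit:
{"fn": "carry_out", "kwargs": {
  "offset": [
    [0,0,-0.02],
    [0,0,-0.06],
    [0,0,-0.12],
    [0,0,-0.2],
    [-0.05,0,-0.25],
    [-0.1,0,-0.25],
    [-0.1,0,-0.25],
    [-0.1,0,-0.25]
  ],
  "turn": [
    [0,0,0],
    [0,0,0],
    [0,0,0],
    [0,0,0],
    [0,0,0],
    [0,0,0],
    [0,0,0],
    [0,0,0]
  ]
}}

```text
clock: 25.75
tcp_pos: [0.5747, 0.1823, 0.192]
orientation: [-0.787, -3.041, -0.0]
contact_force: [-0.3, 0.6, -0.3]
grip_width: 0.0853
```

```bash
python3 s.py; python3 - <<'E'
from h import *
w=imaging.grab_frame("wrist"); f=imaging.grab_frame("side"); g=imaging.grab_frame("scene")
for c,ff in (("wrist",w),("side",f),("scene",g)):
    for q in ("collar_center","shaft_top","collar_tab"):
        for d in look_for(q,c)[:4]:
            X=toW(ff,d["xyz"])
            if X[1]>.15: print(c,q,round(d["score"],2),X.round(4))
u,v=proj(w,[.531,.2067,.06]).astype(int); s=60
A=cv2.resize(w["pixels"][max(v-s,0):v+s,u-s:u+s],(400,400),interpolation=cv2.INTER_CUBIC)
B=cv2.resize(g["pixels"][170:240,285:355],(400,400),interpolation=cv2.INTER_CUBIC)
save("z.png",np.hstack([A,B]))
E
```

```text
[0.5737 0.1831 0.1917] -208.9 [-0.3  0.2  0.1] [0.03 0.03 0.01] 0.21 25.9
wrist collar_center 0.85 [0.5299 0.206  0.0718]
wrist shaft_top 0.65 [0.5286 0.2065 0.0754]
wrist collar_tab 0.76 [0.5327 0.2123 0.0734]
side collar_center 0.84 [0.5366 0.1983 0.0752]
side shaft_top 0.46 [0.5336 0.1956 0.075 ]
side collar_tab 0.8 [0.5373 0.2005 0.0773]
scene collar_center 0.81 [0.5508 0.1997 0.0644]
scene shaft_top 0.57 [0.5518 0.1941 0.0056]
scene shaft_top 0.46 [0.539  0.2043 0.073 ]
scene collar_tab 0.57 [0.553  0.1978 0.0654]
scene collar_tab 0.52 [0.5439 0.2031 0.0744]
```

View pics/z.png

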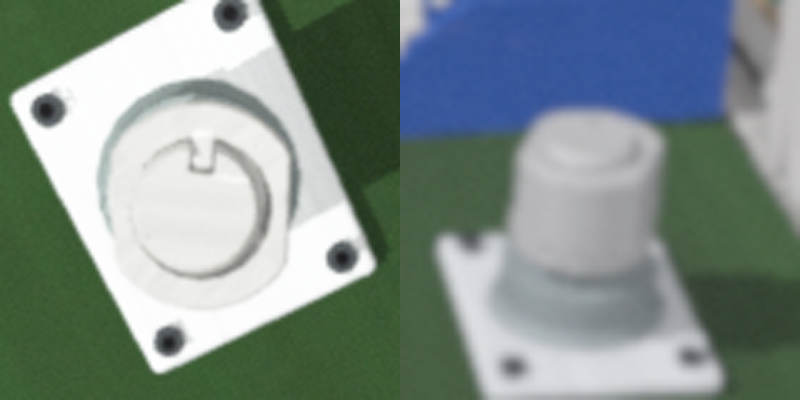

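The last picture shows the tab inside the keyway at (203,150). In the scene view the shaft top stands just proud of the collar and no seat gap is visible below it. The collar is home.

```bash
python3 -c "
from bench import r
print(r.hand_in(), r.get_obs()['clock'])"
```

```text
the job is handed in; nothing more can be done
the job is handed in; nothing more can be done
```

The largest collar is fully home on the spindle with its tab in the keyway. I let go of it, backed the gripper clear and handed the job in at about 26 s of the 67 s allowed.

- **Regrip:** Lining the tab up would have taken joint 7 past its range. I set the collar back on the bench, turned the gripper half a turn and gripped it again.
- **No turn under pressure:** I set the tab down about 10° off my keyway estimate (136–143°), meaning to turn it in from there. That estimate was several degrees out, so the tab was already within tolerance and dropped straight in. The "press lightly and turn" step was therefore never done.
- **Forces:** Going down, the side force reached about 4.5 N, and I eased it with shifts of under 2 mm. Contact came with the tool at about 67.5 mm, which puts the collar's underside at the 44 mm seat height. The final push was about 4 N, under 1 mm of spring travel, far from the stop.
- **Last checks:** After release the wrist picture shows the tab in the keyway. The scene picture shows the shaft just proud of the collar's top and no gap at the seat. The wrist network put the collar's visible surface at about 72 mm; its top should be at 74 mm. The scene and side networks differed from the wrist one by up to 2 cm sideways, and one scene report of the shaft top was plainly wrong. I went by the close pictures and the contact height.

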